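# Present a specimen carrier to the code scanner and clamp it

### The arm

A 6-joint arm with a two-finger parallel gripper is mounted at the origin on the work surface. World frame = base frame: x ahead of the robot, y to its left, z up, the work surface at z = 0. Lengths are in m, angles in degrees, forces in N, time in s.
With the tool pointing down it reaches from about 0.25 to 0.725 m from the base axis. Payload 9.7 kg.
Tool frame: the origin (TCP) lies midway between the tips of the shut fingers; the grasp point (between the pads) lies 19 mm behind it (grip_point_offset is the distance from the TCP to the grasp point, in m); y points along the fingers, z is the direction in which the jaws open and shut, and the axes are right-handed (so a half turn about y gives the same grasp; the last joint's range is limited). The gripper opens to 85 mm and grips with 20 to 120 N. Pads are 22 mm wide; open, the fingers measure 114 mm over their backs; the gripper's body (76 mm by 85 mm) begins 54 mm behind the grasp point. The pads swing forward as they close: fully open they stand 13 mm farther back than shut.
Start: joints at [68.239, 4.979, 10.078, 95.1, 0, 90], TCP at [0.204, 0.511, 0.231] pointing down, gripper open.
Joint ranges: [-179.16, 179.16], [-48.56, 103.87], [-65.8, 70.77], [-126.05, 130.52], [-82.76, 87.17], [-180, 180]. Speed limits (degrees/s): [127.2, 127.2, 147.25, 180, 180, 180].

### API

Orientations are given as [roll, pitch, yaw] about the fixed x, y, z axes, in that order (R = Rz(yaw) Ry(pitch) Rx(roll)).
In Python, from workcell import get_obs, camera, job_done, grip_point_offset gives the robot as it stands.
- The arm moves only by the tool move_arm, never from a script. Its argument "deltas" is a list that holds one entry, the list of rows, each a list of 4 numbers: the shift along the tool's x, y, z in m, then the turn about the tool's y in degrees. A call has 1 to 5 rows; each row is the pose to reach, as a shift and turn from the pose commanded when the call began, along the tool's axes at that moment; what a row does not reach only later rows make up. A row lasts 1/10 s, in which the tool goes at most 50 mm and 8.59 degrees, less where a joint would pass 70% of its speed; a pose out of reach is approached as far as the arm can. A call with a gripper value outside its range is refused whole. "claw" is the finger opening in m, from 0 to 0.0854, set as the call begins (left out, the last holds). The fingers move at their own pace and stop on an object; "newtons" is the grip in N (left out, the last holds). Time passes only in rows, so rows that repeat a pose let the fingers close. It gives the time, the measured TCP pose, the force and the opening at its end, in the units of the state.
- get_obs(): the state, without advancing time (a new reading comes with each control period).
- camera(name): name is "scene" or "top" or "wrist"; returns a dict with "color" (384x512x3 uint8, blue, green, red), "range_z" (384x512 float32, m along the optical axis (not along the pixel's ray), 0 where there is no reading), "fx", "fy", "cx", "cy" (pixels), "k1" (the pictures are not rectified: a ray, as slopes to the right and down, at radius r is drawn at 1 + k1 r^2 times it, then the intrinsics apply), "T" (4x4, takes a point from camera to world coordinates). Camera axes: x right, y down, z forward; pixel columns grow to the right and rows downward; lengths in m; the calibration is good to about 2 mm. A picture is of the moment at which its call begins.
- job_done(): hands the job in, once; it reports no verdict.
The state is a dict: "time": time; "q": joint angles; "qd": joint speeds; "joint_efforts": joint torques, N m; "ee_pos": TCP position; "tcp_rot": TCP orientation; "wrist_force": force on the tool from outside, world axes, zero at the start; "torque": the same for the moment, N m; "opening": finger opening in m.
Only numpy, scipy, OpenCV 4.12 (cv2) and the standard library are available. Lean on these libraries where they do the work, as an engineer would, in place of code of your own. Each camera call takes 0.05 s, during which the arm holds its last target. There are 200 camera calls.

### The job

The clamp head's presser foot has been left half down: lift its red-knobbed lever all the way up so that the foot is well clear, then turn the white specimen carrier where it stands, between its pins, until its orange code stripe squarely faces the scanner's window. Then bring the lever down until you feel the foot press firmly on the carrier's flange, at about 12 N (well under 20 N: do not force the lever to its bottom stop), and let go; the lever stays where it is left. Leave everything else on the bench where it is.

Things in the scene. Friction and masses are not known exactly. Their poses are not given: they have to be found in the camera images.
- nest: Round aluminium plate, 156 mm across and 10 mm thick, fixed on the bench; the carrier stands on it between four steel pins (8 mm thick, rising 12 mm above the plate, with 3 mm of play all round). Origin: centre of its underside; z up. The vertical axis through it is called the nest axis.
- head: Fixed white clamp head with a red cap, beside the nest: a tower 114 mm high, 36 mm deep, 50 mm wide, its near face 88 mm from the nest axis. Its origin lies on the nest axis at bench height; +x points level from the nest axis to the tower and on to the lever; z up. A steel bar 14 mm wide with the sprung foot reaches from it over the carrier's flange, at most 65 mm above the bench.
- foot_place (a point): Fixed point straight below the foot (a black pad 14 mm across), 44 mm from the nest axis, at the height of the flange's top, 22 mm above the bench. The foot rises 20 mm per rad of lever; its height screw is set unknown (varies by 10 mm), so the lever angle where it meets the flange (0.4 to 1.0 rad) must be felt. It then pushes with 8 N, plus 3 N per further mm (0.05 rad).
- lever_pivot (a point): Centre of the lever's pivot pin, on the tower's outer side, 128 mm from the nest axis and 80 mm above the bench. The pin is level, along the head's y axis.
- lever_knob (a point): Centre of the red knob at the lever's end: a cylinder 16 mm thick and 28 mm long, lying level along the head's y axis (grip it on its two end faces, 28 mm apart), 80 mm from the pivot on a bar 8 mm thick. It moves in the head's x-z plane, outward of the pivot.
- lever (a joint): Angle of the lever, rad: 0 at the bottom stop (pointing outward and 0.42 rad below level), 1.5 at the top stop (1.08 rad above level), growing as the knob rises. A stiff hinge: it takes about 6 N at the knob to move and stays where it is left.
- carrier: White upright cylinder 46 mm across with a grey cap, on a round aluminium flange 112 mm across and 12 mm thick, 100 mm high in all, about 0.35 kg, loose. Origin: centre of its underside; z up; +x points out through the orange stripe. The flange's top is 22 mm above the bench; the cylinder can be gripped from above on its upper 35 mm.
- code_mark (a point): Middle of the orange code stripe (12 mm wide, 74 mm tall) on the carrier's side, 23 mm from its axis and 60 mm above its underside; an orange bar on the cap points the same way.
- scanner: Fixed yellow block 50 x 54 mm, 85 mm high, on a black foot, beside the nest. Its origin lies on the nest axis at bench height; +x points level from the nest axis to the block.
- scanner_window (a point): Centre of the scanner's black window with a red line, on its face towards the nest, 95 mm from the nest axis and 60 mm above the bench.
- spare_carrier: Bystander: blue carrier with a yellow stripe, otherwise the same as the white one. Origin: centre of its underside.
- notebook: Bystander: green book, 150 x 210 x 16 mm. Origin: centre of its underside.
- mouse: Bystander: white computer mouse, 105 x 60 x 30 mm. Origin: centre of its underside.
- sample_jar: Bystander: closed jar, 60 mm across, 85 mm high. Origin: centre of its underside.
- screwdriver: Bystander: screwdriver 170 mm long, lying.
- beaker: Bystander: glass cup, 70 mm across, 85 mm high. Origin: centre of its underside.
- calliper: Bystander: calliper 200 mm long, lying flat, one end with a 60 mm jaw. Origin: centre of its underside.
Things that resemble listed ones, but are neither listed nor needed, are in the scene too. What is shaped like the carrier but purple is not meant.

How it is judged (in metres and radians):
On the way, in this order (a step that is already met when the one before it is completed fails the run):
1. the lever is raised to within 0.1 rad of its top stop (value of joint lever above 1.4 rad), for 0.2 s.
2. with the lever still up, the carrier stands in its nest with the stripe facing the scanner (y of scanner_window in the frame of carrier between -0.022 and 0.022 m and x of scanner_window in the frame of carrier above 0 m and horizontal distance between carrier and nest below 0.008 m and angle between carrier's own z axis and vertical below 0.05 rad and z of carrier in the frame of nest below 0.013 m and value of joint lever above 1.35 rad), for 0.3 s.
At the end, for the whole second after the job is handed in: The carrier stands upright and still in its nest (within 8 mm of its axis, tilt under 0.05 rad, lifted under 3 mm), the window less than 22 mm off the stripe's direction (about 13 degrees), and the foot presses on it with 5 to 22 N, the lever at rest (y of scanner_window in the frame of carrier between -0.022 and 0.022 m and x of scanner_window in the frame of carrier above 0 m and horizontal distance between carrier and nest below 0.008 m and angle between carrier's own z axis and vertical below 0.05 rad and z of carrier in the frame of nest below 0.013 m and contact force between head and carrier between 5 and 22 N and linear speed of carrier below 0.01 m/s and velocity of joint lever between -0.05 and 0.05 rad/s); the robot touches nothing.
It fails at once if the foot is pressed on the carrier with more than 25 N (contact force between head and carrier above 25 N).
It fails at once if the carrier is taken out of its nest (more than 20 mm sideways or lifted by 15 mm) (horizontal distance between carrier and nest above 0.02 m or z of carrier in the frame of nest above 0.025 m).
It fails at once if a bystander is moved by more than 20 mm (distance of any of spare_carrier, notebook, mouse, sample_jar, screwdriver, beaker, calliper from where it was at the start of the episode above 0.02 m).
It also fails if it takes over 72 s, if anything falls off the work surface, if the arm or the gripper's body presses on something with over 40 N, if the wrist force passes 120 N, or if a joint passes its speed limit or range.

## Working session

There is one attempt and no reset: what is moved stays moved. The work goes in short steps, Python scripts to look and compute and a tool call to move; the robot and the scene stay as the last step left them, time stands still between calls to the robot, and variables do not carry over. Pictures are saved under pics/ and viewed, about 8 in all and at most 12, crops included, and the job is handed in when it is done.

Besides the shell and the picture viewer there is one more tool, called as name(argument=value, ...) on one line, values as JSON. move_arm: Moves the arm, as the interface text tells. Its arguments: {"type":"object","properties":{"deltas":{"type":"array"},"claw":{"type":"number"},"newtons":{"type":"number"}},"required":["deltas"]}

```bash
mkdir -p pics
cat > h.py <<'E'
import numpy as np, cv2
from workcell import get_obs, camera, job_done, grip_point_offset
def rays(c,uv):
    uv=np.atleast_2d(np.float64(uv)); K=np.array([[c['fx'],0,c['cx']],[0,c['fy'],c['cy']],[0,0,1]])
    d=(uv-[c['cx'],c['cy']])/[c['fx'],c['fy']]; s=d.copy()
    for _ in range(20): s=d/(1+c['k1']*(s**2).sum(1,keepdims=True))
    return np.c_[s,np.ones(len(s))]
def onz(c,uv,z):
    T=np.array(c['T']); r=rays(c,uv)@T[:3,:3].T; o=T[:3,3]
    return o+r*((z-o[2])/r[:,2])[:,None]
def cloud(c,uv):
    uv=np.atleast_2d(uv).astype(int); T=np.array(c['T']); z=c['range_z'][uv[:,1],uv[:,0]]
    return (rays(c,uv)*z[:,None])@T[:3,:3].T+T[:3,3]
E
python3 - <<'E'
from h import *
print(get_obs(),grip_point_offset)
import pickle
for n in('scene','top'):
    c=camera(n); pickle.dump(c,open(n+'.pkl','wb')); cv2.imwrite(f'pics/{n}0.png',cv2.resize(c['color'],(800,600)))
    print(n,np.round(c['T'],3).tolist(),c['fx'],c['k1'])
E
```

```text
{'time': 0.0, 'q': array([6.82399150e+01, 5.01040353e+00, 1.00342543e+01, 9.50980268e+01,
       1.14717727e-03, 8.99989068e+01]), 'qd': array([ 0.00930575,  0.04634185,  0.01686406, -0.067981  ,  0.05157584,
       -0.0438389 ]), 'joint_efforts': array([ 2.56169122e-03, -5.20381129e+01,  4.64813089e+01,  1.60314061e-02,
        1.60853023e-05,  1.81632356e-05]), 'ee_pos': array([0.20380964, 0.51060715, 0.23058795]), 'tcp_rot': array([-9.00741760e+01,  1.14859161e-03, -2.17589932e+01]), 'wrist_force': array([-0.47624512,  0.20950137,  0.46622276]), 'torque': array([-0.01880928, -0.04318883,  0.02399559]), 'opening': 0.08540884638578197} 0.0187
scene [[-0.615, 0.569, -0.545, 1.409], [0.788, 0.435, -0.435, 0.575], [-0.01, -0.697, -0.717, 1.166], [0.0, 0.0, 0.0, 1.0]] 377.89244021142036 -0.09964960135781134
top [[0.021, -0.994, 0.11, 0.404], [-1.0, -0.019, 0.017, -0.065], [-0.015, -0.111, -0.994, 1.517], [0.0, 0.0, 0.0, 1.0]] 466.8560552716929 -0.1720560648748426
```

View pics/top0.png

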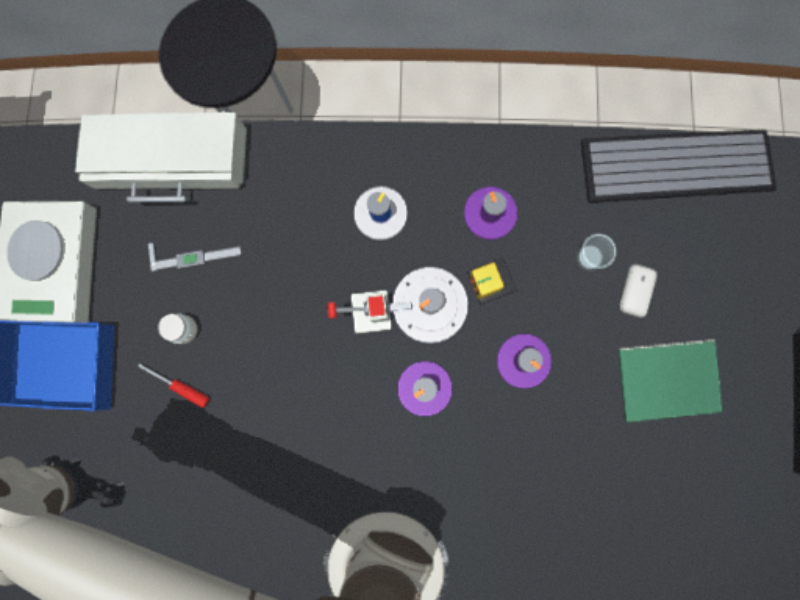

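View pics/scene0.png

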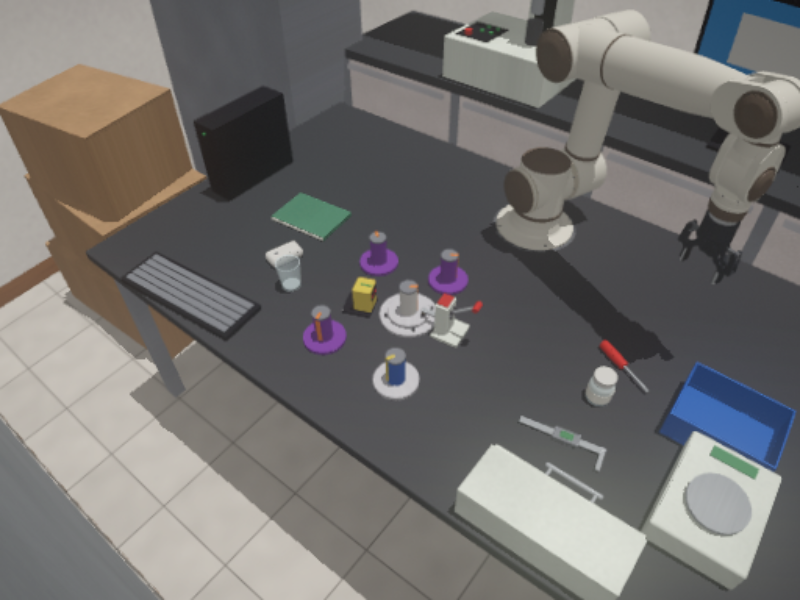

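The top view (800x600) shows the nest at (430,304), with the head to its left (red cap at (376,306), knob at (332,310)), the scanner on the right at (487,280), and the carrier's orange bar pointing lower-left. The scene view agrees, and shows the lever raised about half way.

Run:
```python
from h import *; import pickle
c=pickle.load(open('top.pkl','rb')); im=c['color']; hsv=cv2.cvtColor(im,cv2.COLOR_BGR2HSV)
cv2.imwrite('pics/crop1.png',cv2.resize(im[160:240,190:340],None,fx=5,fy=5,interpolation=cv2.INTER_CUBIC))
def cen(lo,hi,box,c=c,hsv=hsv):
    x0,y0,x1,y1=box; m=cv2.inRange(hsv,lo,hi); M=np.zeros_like(m); M[y0:y1,x0:x1]=m[y0:y1,x0:x1]
    n,l,s,ce=cv2.connectedComponentsWithStats(M); return [(ce[i],s[i,4],np.argwhere(l==i)[:,::-1]) for i in range(1,n) if s[i,4]>5]
box=(195,160,335,235)
for nm,lo,hi in [('red',(0,150,90),(6,255,255)),('red2',(172,150,90),(180,255,255)),('orange',(7,120,120),(20,255,255)),('yellow',(24,130,130),(34,255,255))]:
    for ce,a,p in cen(lo,hi,box): print(nm,ce.round(1),a,'rng xyz',np.median(cloud(c,p),0).round(4),'z.11',onz(c,ce,.11).round(4)[0], 'z.117',onz(c,ce,.12).round(4)[0,:2],'z.085',onz(c,ce,.085).round(4)[0,:2])
# nest plate rim: bright pixels w/ low z
m=cv2.inRange(hsv,(0,0,120),(180,70,255)); M=np.zeros_like(m);M[160:230,250:302]=m[160:230,250:302]
ct=max(cv2.findContours(M,0,1)[0],key=cv2.contourArea)[:,0]
P=onz(c,ct,.010)[:,:2]
A=np.c_[2*P,np.ones(len(P))]
w=np.ones(len(P),bool)
for _ in range(6):
    s=np.linalg.lstsq(A[w],(P[w]**2).sum(1),rcond=None)[0]; R=np.sqrt(s[2]+s[0]**2+s[1]**2); e=np.linalg.norm(P-s[:2],axis=1)-R; w=abs(e)<.004
print('nest',s[:2],R,w.sum(),len(P))
# cap by depth
ys,xs=np.mgrid[160:230,250:302]; uv=np.c_[xs.ravel(),ys.ravel()]; C=cloud(c,uv); k=(C[:,2]>.1)&(C[:,2]<.125)&(np.linalg.norm(C[:,:2]-s[:2],axis=1)<.04)
print('cap',C[k].mean(0),k.sum())
s=pickle.load(open('scene.pkl','rb')); h2=cv2.cvtColor(s['color'],cv2.COLOR_BGR2HSV)
for lo,hi in (((0,150,70),(6,255,255)),((172,150,70),(180,255,255))):
    for ce,a,p in cen(lo,hi,(270,185,315,225),s,h2): print('scene red',ce,a,np.median(cloud(s,p),0))
```

```text
red [240.4 195.4] 103 rng xyz [0.5337 0.0251 0.1141] z.11 [0.5336 0.0248 0.11  ] z.117 [0.5327 0.0241] z.085 [0.5359 0.0264]
red [212.  198.2] 47 rng xyz [0.5215 0.1077 0.1365] z.11 [0.5232 0.111  0.11  ] z.117 [0.5224 0.1097] z.085 [0.5253 0.1141]
orange [271.2 194.5] 18 rng xyz [ 0.5395 -0.0678  0.109 ] z.11 [ 0.5381 -0.0684  0.11  ] z.117 [ 0.5372 -0.0684] z.085 [ 0.5405 -0.0684]
yellow [311.8 178.4] 272 rng xyz [ 0.5937 -0.1935  0.0857] z.11 [ 0.5897 -0.1911  0.11  ] z.117 [ 0.5884 -0.1902] z.085 [ 0.593  -0.1933]
nest [ 0.54744799 -0.08021084] 0.0779845928970239 137 137
cap [ 0.54893168 -0.08064039  0.11040517] 186
scene red [284.73809524 191.88095238] 42 [0.53580004 0.02656518 0.11374226]
scene red [305.08695652 195.73913043] 23 [0.52436174 0.11068788 0.13565287]
```

View pics/crop1.png

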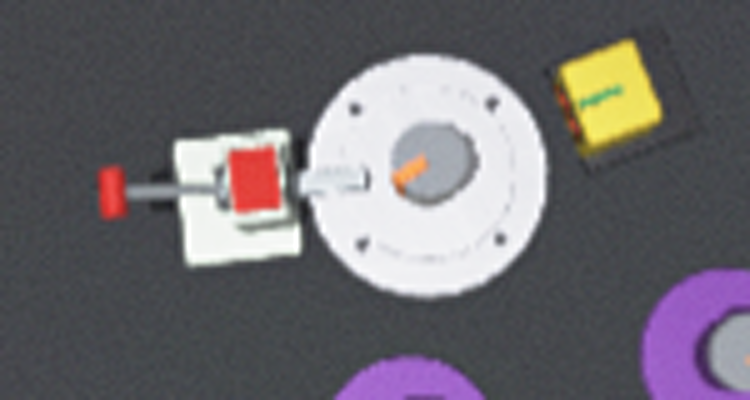

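move_arm(deltas=[[[0.049,0.002,-0.028,0],[0.098,0.005,-0.056,0],[0.148,0.007,-0.085,0],[0.148,0.007,-0.085,0],[0.148,0.007,-0.085,0]]])

```text
time: 0.6
ee_pos: [0.3112, 0.3749, 0.2242]
tcp_rot: [-90.0, -0.0, -22.0]
wrist_force: [0.0, 0.7, -0.5]
opening: 0.0854
```

move_arm(deltas=[[[0.049,0.002,-0.028,0],[0.098,0.005,-0.056,0],[0.148,0.007,-0.085,0],[0.148,0.007,-0.085,0],[0.148,0.007,-0.085,0]]])

```text
time: 1.1
ee_pos: [0.4169, 0.2417, 0.2168]
tcp_rot: [-90.0, 0.0, -21.9]
wrist_force: [-0.1, -0.4, -0.6]
opening: 0.0853
```

move_arm(deltas=[[[0.049,0.002,-0.028,0],[0.098,0.005,-0.056,0],[0.148,0.007,-0.085,0],[0.148,0.007,-0.085,0],[0.148,0.007,-0.085,0]]])

```text
time: 1.6
ee_pos: [0.5227, 0.1085, 0.2093]
tcp_rot: [-90.0, 0.1, -21.9]
wrist_force: [-0.4, 0.7, -0.4]
opening: 0.0848
```

move_arm(deltas=[[[0,0,0,8],[0,0,0,16],[0,0,0,24],[0,0,0,30],[0,0,0,30]]])

```text
time: 2.1
ee_pos: [0.5211, 0.1111, 0.2103]
tcp_rot: [-90.0, 0.0, -51.7]
wrist_force: [-0.4, 0.1, -0.0]
opening: 0.0858
```

move_arm(deltas=[[[0,0,0,8],[0,0,0,16],[0,0,0,24],[0,0,0,31],[0,0,0,31]]], claw=0.06)

```text
time: 2.6
ee_pos: [0.5213, 0.1105, 0.2103]
tcp_rot: [-90.0, 0.0, -82.6]
wrist_force: [0.9, 0.0, 0.6]
opening: 0.0603
```

Run:
```python
from h import *; import pickle
c=camera('wrist'); o=get_obs(); print(o['ee_pos'],o['tcp_rot'],o['q'],o['opening'],o['time'],o['wrist_force'])
pickle.dump(c,open('w1.pkl','wb')); cv2.imwrite('pics/w1.png',c['color'])
h=cv2.cvtColor(c['color'],cv2.COLOR_BGR2HSV); m=cv2.inRange(h,(0,150,70),(6,255,255))|cv2.inRange(h,(172,150,70),(180,255,255))
n,l,s,ce=cv2.connectedComponentsWithStats(m)
for i in range(1,n):
    if s[i,4]>60:
        p=np.argwhere(l==i)[:,::-1]; C=cloud(c,p); print(ce[i].round(1),s[i,4],np.median(C,0).round(4),C.min(0).round(3),C.max(0).round(3), cv2.minAreaRect(onz(c,p,np.median(C[:,2]))[:,:2].astype(np.float32)))
```

```text
[0.52139613 0.1103205  0.2103241 ] [-9.00028966e+01  9.60187124e-03 -8.24159100e+01] [1.19415868e+01 2.23125939e+00 4.85848100e+00 9.26293803e+01
 9.79419690e-03 9.43574964e+01] 0.060197710897790566 2.65 [-0.01873967  0.16573104 -0.19242333]
[251.1 208.1] 558 [0.5224 0.1111 0.1369] [0.509 0.102 0.13 ] [0.536 0.118 0.14 ] ((0.5223444104194641, 0.11052238941192627), (0.025873156264424324, 0.01454265508800745), 7.369958877563477)
[254.9 280.6] 744 [0.5374 0.029  0.1139] [0.51  0.013 0.111] [0.554 0.19  0.353] ((0.5345972776412964, 0.027066076174378395), (0.034739717841148376, 0.02751971036195755), 8.774560928344727)
```

View pics/w1.png

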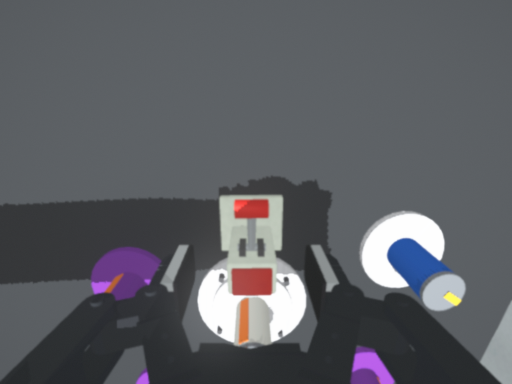

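The wrist view shows the knob at (251,208), centred between the fingers and square to the jaws. The carrier's stripe is partly visible at (243,320).

move_arm(deltas=[[[0,0.035,0.001,0],[0,0.07,0.001,0],[0,0.105,0.001,0],[0,0.105,0.001,0]]])

```text
time: 3.05
ee_pos: [0.52, 0.1094, 0.1007]
tcp_rot: [-90.4, -0.0, -82.5]
wrist_force: [-0.6, -1.4, 0.9]
opening: 0.0601
```

move_arm(deltas=[[[0,0,0,0],[0,0,0,0],[0,0,0,0],[0,0,0,0],[0,0,0,0]]], claw=0.02, newtons=40)

```text
time: 3.55
ee_pos: [0.5231, 0.1099, 0.1078]
tcp_rot: [-89.9, 0.0, -82.7]
wrist_force: [-4.2, -0.2, 6.1]
opening: 0.027
```

move_arm(deltas=[[[0.0035,-0.0042,0,0],[0.007,-0.0082,0,0],[0.0108,-0.0118,0,0],[0.0148,-0.0151,0,0],[0.0148,-0.0151,0,0]]])

```text
time: 4.05
ee_pos: [0.5249, 0.0956, 0.1215]
tcp_rot: [-89.9, 0.1, -82.7]
wrist_force: [-1.0, 4.1, -2.9]
opening: 0.0275
```

move_arm(deltas=[[[0.003,-0.0022,0,0],[0.006,-0.0042,0,0],[0.009,-0.006,0,0],[0.0125,-0.008,0,0],[0.0125,-0.008,0,0]]])

```text
time: 4.55
ee_pos: [0.5266, 0.0833, 0.1292]
tcp_rot: [-89.9, 0.1, -82.7]
wrist_force: [-0.2, 5.0, -4.7]
opening: 0.0269
```

move_arm(deltas=[[[0.003,-0.002,0,0],[0.003,-0.002,0,0],[0.003,-0.002,0,0]]])

```text
time: 4.85
ee_pos: [0.5269, 0.0807, 0.1307]
tcp_rot: [-90.0, 0.1, -82.7]
wrist_force: [1.0, 7.3, -8.0]
opening: 0.027
```

Run:
```python
from h import *
N=np.array([.5475,-.0805]);u=np.array([-.128,.9918])
for n in('scene','top','wrist'):
    c=camera(n); h=cv2.cvtColor(c['color'],cv2.COLOR_BGR2HSV); m=cv2.inRange(h,(0,150,70),(6,255,255))|cv2.inRange(h,(172,150,70),(180,255,255))
    k,l,s,ce=cv2.connectedComponentsWithStats(m)
    for i in range(1,k):
        if s[i,4]>8:
            p=np.argwhere(l==i)[:,::-1]; C=np.median(cloud(c,p),0)
            if np.linalg.norm(C[:2]-[.52,.09])<.1: print(n,s[i,4],C.round(4),'rad',(C[:2]-N)@u)
o=get_obs();print(o['ee_pos'],o['opening'],o['wrist_force'])
```

```text
scene 36 [0.5374 0.0244 0.1141] rad 0.10533622383003262
top 97 [0.5339 0.0252 0.1146] rad 0.10655977212742489
wrist 1846 [0.5255 0.0878 0.1571] rad 0.16968632233214892
wrist 2039 [0.5336 0.0278 0.1139] rad 0.10918364812594987
[0.52689706 0.08066719 0.13070586] 0.026951875403441475 [ 1.23371505  7.5711779  -8.22639144]
```

move_arm(deltas=[[[0.004,-0.002,0,0],[0.004,-0.002,0,0],[0.004,-0.002,0,0],[0.004,-0.002,0,0]]])

```text
time: 5.4
ee_pos: [0.5269, 0.0796, 0.1312]
tcp_rot: [-90.0, 0.5, -82.5]
wrist_force: [3.6, 25.1, -17.5]
opening: 0.0268
```

move_arm(deltas=[[[-0.003,0.002,0,0],[-0.003,0.002,0,0]]], claw=0.06)

```text
time: 5.6
ee_pos: [0.5271, 0.0787, 0.1313]
tcp_rot: [-89.9, -0.0, -82.7]
wrist_force: [-0.4, -0.2, 0.6]
opening: 0.0552
```

move_arm(deltas=[[[0,0,0,0],[0,-0.03,0,0],[0,-0.07,0,0],[0,-0.1,0,0],[0,-0.1,0,0]]])

```text
time: 6.1
ee_pos: [0.5282, 0.0782, 0.2358]
tcp_rot: [-89.5, -0.0, -82.8]
wrist_force: [0.1, -0.5, 0.2]
opening: 0.0602
```

Run:
```python
from h import *
N=np.array([.5475,-.0805]);u=np.array([-.128,.9918])
for n in('scene','top','wrist'):
    c=camera(n); h=cv2.cvtColor(c['color'],cv2.COLOR_BGR2HSV); m=cv2.inRange(h,(0,150,70),(6,255,255))|cv2.inRange(h,(172,150,70),(180,255,255))
    k,l,s,ce=cv2.connectedComponentsWithStats(m)
    for i in range(1,k):
        if s[i,4]>8:
            p=np.argwhere(l==i)[:,::-1]; C=np.median(cloud(c,p),0)
            if np.linalg.norm(C[:2]-[.52,.09])<.1: print(n,s[i,4],C.round(4),'rad',(C[:2]-N)@u,'zmax',np.percentile(cloud(c,p)[:,2],90))
cv2.imwrite('pics/w2.png',c['color'])
o=get_obs();print(o['ee_pos'],o['opening'],o['wrist_force'])
```

```text
scene 27 [0.5302 0.0875 0.156 ] rad 0.16884452868758318 zmax 0.15802335026124145
scene 35 [0.5383 0.0252 0.1147] rad 0.10606078420106335 zmax 0.11799566318785719
top 96 [0.534  0.0252 0.1144] rad 0.10658722698242115 zmax 0.11746277949662765
wrist 561 [0.5259 0.0864 0.1573] rad 0.16833134960492813 zmax 0.1585614172999887
wrist 887 [0.5343 0.0265 0.1138] rad 0.10780620197591581 zmax 0.11465118173928554
[0.52674256 0.07812104 0.23028676] 0.06004821325540268 [0.37284731 0.41151772 0.49718001]
```

View pics/w2.png

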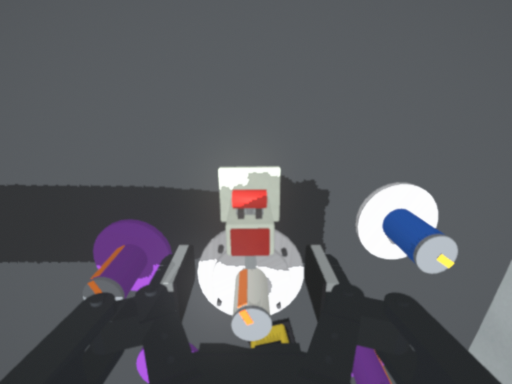

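The wrist view shows the lever up (knob at (250,199)) and the carrier at (252,300), with its orange bar on the cap at (246,318).

move_arm(deltas=[[[0.04,0,0,0],[0.08,0,0,0],[0.12,0,0.001,0],[0.16,0,0.001,0],[0.16,0,0.001,0]]], claw=0.08)

```text
time: 6.75
ee_pos: [0.5475, -0.0841, 0.2286]
tcp_rot: [-90.1, -0.0, -83.0]
wrist_force: [-0.2, 0.6, -0.8]
opening: 0.0797
```

move_arm(deltas=[[[0,0,0,0],[0,0,0,0]]])

```text
time: 6.95
ee_pos: [0.5475, -0.0796, 0.2297]
tcp_rot: [-90.1, 0.0, -82.7]
wrist_force: [0.2, 1.1, -0.2]
opening: 0.0801
```

```bash
cat > cap.py <<'E'
from h import *
N=np.array([.5475,-.0805])
for n in('wrist','top'):
    c=camera(n); h=cv2.cvtColor(c['color'],cv2.COLOR_BGR2HSV)
    ys,xs=np.mgrid[0:384,0:512]; uv=np.c_[xs.ravel(),ys.ravel()]; C=cloud(c,uv)
    k=(abs(C[:,2]-.11)<.006)&(np.linalg.norm(C[:,:2]-N,axis=1)<.035)
    if k.sum()<20: print(n,'no cap');continue
    P=onz(c,uv[k],.11)[:,:2]; cc=cv2.minEnclosingCircle(P.astype(np.float32))
    f=cv2.inRange(h,(7,110,90),(20,255,255)).ravel()>0
    O=onz(c,uv[k&f],.11)[:,:2]
    if len(O)<5: print(n,'no orange',cc);continue
    d=O.mean(0)-cc[0]; w,v=np.linalg.eigh(np.cov(O.T)); a=v[:,1]*np.sign(v[:,1]@d)
    az=lambda v:np.degrees(np.arctan2(v[1],v[0])).round(1)
    print(n,'mean',P.mean(0).round(4),'circ',np.round(cc[0],4),cc[1],'n',len(O),'az centroid',az(d),'axis',az(a))
    y=k|False
    f=(cv2.inRange(h,(24,130,110),(34,255,255)).ravel()>0)&(abs(C[:,2]-.085)<.004)&(np.linalg.norm(C[:,:2]-N,axis=1)<.16)
    if f.sum()>20:
        r=cv2.minAreaRect(onz(c,uv[f],.085)[:,:2].astype(np.float32)); print(' scanner',r,az(np.array(r[0])-N))
    cv2.imwrite(f'pics/cap_{n}_{get_obs()["time"]:.1f}.png',c['color'])
o=get_obs();print(o['ee_pos'],o['tcp_rot'],o['q'].round(1),o['time'])
E
python3 cap.py; ls pics
```

```text
wrist mean [ 0.5494 -0.079 ] circ [ 0.5498 -0.0793] 0.023785443976521492 n 189 az centroid 129.6 axis 124.9
 scanner ((0.5945940017700195, -0.19056418538093567), (0.05225742235779762, 0.05131659284234047), 22.151840209960938) -66.8
top no cap
[ 0.5476564  -0.07917603  0.23014173] [-9.00217890e+01  1.26990597e-02 -8.26860575e+01] [-8.2  5.4 10.5 95.   0.  74.5] 7.05
cap_wrist_7.0.png
crop1.png
scene0.png
top0.png
w1.png
w2.png
```

move_arm(deltas=[[[0,0.04,0.001,0],[0,0.08,0.001,0],[0,0.12,0.001,0],[0,0.14,0.001,0],[0,0.153,0.001,0]]])

```text
time: 7.55
ee_pos: [0.5478, -0.0789, 0.0754]
tcp_rot: [-90.1, 0.0, -82.7]
wrist_force: [0.3, 0.8, -0.6]
opening: 0.0802
```

move_arm(deltas=[[[0,0,0,0],[0,0,0,0],[0,0,0,0],[0,0,0,0],[0,0,0,0]]], claw=0.035, newtons=30)

```text
time: 8.05
ee_pos: [0.5499, -0.0799, 0.0791]
tcp_rot: [-89.8, -0.0, -82.8]
wrist_force: [0.6, 1.8, 6.7]
opening: 0.0454
```

move_arm(deltas=[[[0,0,0,-4],[0,0,0,-10],[0,0,0,-16],[0,0,0,-16]]])

```text
time: 8.45
ee_pos: [0.5497, -0.0803, 0.0791]
tcp_rot: [-89.9, -0.1, -66.6]
wrist_force: [0.3, -0.1, 6.3]
opening: 0.0453
```

move_arm(deltas=[[[0,0,0,-8],[0,0,0,-16],[0,0,0,-24],[0,0,0,-32],[0,0,0,-40]]])

```text
time: 8.95
ee_pos: [0.5498, -0.0803, 0.0791]
tcp_rot: [-89.9, -0.2, -26.5]
wrist_force: [-0.6, 0.2, 6.8]
opening: 0.0452
```

move_arm(deltas=[[[0,0,0,-8],[0,0,0,-16],[0,0,0,-24],[0,0,0,-32],[0,0,0,-40]]])

```text
time: 9.45
ee_pos: [0.55, -0.08, 0.0791]
tcp_rot: [-90.0, -0.2, 13.6]
wrist_force: [2.4, 2.0, 6.7]
opening: 0.0455
```

move_arm(deltas=[[[0,0,0,-8],[0,0,0,-16],[0,0,0,-24],[0,0,0,-32],[0,0,0,-40]]])

```text
time: 9.95
ee_pos: [0.5496, -0.0796, 0.0791]
tcp_rot: [-90.1, -0.1, 53.6]
wrist_force: [0.4, 4.3, 7.2]
opening: 0.0455
```

move_arm(deltas=[[[0,0,0,-8],[0,0,0,-16],[0,0,0,-24],[0,0,0,-29],[0,0,0,-29]]])

```text
time: 10.45
ee_pos: [0.5493, -0.0799, 0.0791]
tcp_rot: [-90.1, -0.0, 82.4]
wrist_force: [-0.2, 1.0, 8.1]
opening: 0.0454
```

move_arm(deltas=[[[0,0,0,0],[0,0,0,0],[0,0,0,0]]], claw=0.08)

```text
time: 10.75
ee_pos: [0.5488, -0.0801, 0.0773]
tcp_rot: [-90.0, 0.0, 82.2]
wrist_force: [0.4, 0.0, -0.0]
opening: 0.0803
```

move_arm(deltas=[[[0,-0.03,0,0],[0,-0.07,0,0],[0,-0.11,0,0],[0,-0.15,0,0],[0,-0.15,0,0]]])

```text
time: 11.25
ee_pos: [0.5503, -0.0803, 0.2333]
tcp_rot: [-90.5, 0.0, 82.2]
wrist_force: [0.5, 0.6, 0.1]
opening: 0.08
```

```bash
python3 cap.py
```

```text
wrist mean [ 0.5486 -0.0813] circ [ 0.5485 -0.0808] 0.023745665326714516 n 156 az centroid -66.0 axis -70.0
 scanner ((0.594412088394165, -0.1924118548631668), (0.0536578968167305, 0.04954294115304947), 22.00843620300293) -67.3
top no cap
[ 0.54925047 -0.08014728  0.22806099] [-9.00901869e+01  5.99696408e-03  8.22322271e+01] [ -8.3   5.5  10.3  94.7  -0.  -90.5] 11.35
```

The stripe now points to about -68°, and the scanner lies at -67.9°. Next I go back to the lever.

move_arm(deltas=[[[0.04,0,0.011,0],[0.08,0,0.022,0],[0.12,0,0.034,0],[0.159,0,0.045,0],[0.159,0,0.045,0]]], claw=0.06)

```text
time: 11.85
ee_pos: [0.5244, 0.0872, 0.2256]
tcp_rot: [-89.8, -0.0, 82.5]
wrist_force: [-0.5, -0.5, -0.4]
opening: 0.06
```

move_arm(deltas=[[[0,0,0,-8],[0,0,0,-15],[0,0,0,-15],[0,0,0,-15]]])

```text
time: 12.25
ee_pos: [0.5255, 0.0832, 0.2264]
tcp_rot: [-89.9, 0.0, 97.0]
wrist_force: [0.8, 0.1, 0.4]
opening: 0.0601
```

```bash
cat > knob.py <<'E'
from h import *
N=np.array([.5480,-.0805]);u=np.array([-.128,.9918]);v=np.array([.9918,.128])
for n in('wrist','scene'):
    c=camera(n); h=cv2.cvtColor(c['color'],cv2.COLOR_BGR2HSV); m=cv2.inRange(h,(0,150,70),(6,255,255))|cv2.inRange(h,(172,150,70),(180,255,255))
    k,l,s,ce=cv2.connectedComponentsWithStats(m)
    for i in range(1,k):
        if s[i,4]>8:
            p=np.argwhere(l==i)[:,::-1]; C=np.median(cloud(c,p),0)
            if np.linalg.norm(C[:2]-[.52,.09])<.1: print(n,s[i,4],C.round(4),'rad',((C[:2]-N)@u).round(4),'lat',((C[:2]-N)@v).round(4),'ztop',np.percentile(cloud(c,p)[:,2],90).round(4))
o=get_obs();p=o['ee_pos'];print(p,'rad',(p[:2]-N)@u,'lat',(p[:2]-N)@v,o['tcp_rot'],o['time'],o['wrist_force'])
E
python3 knob.py
```

```text
wrist 1378 [0.5343 0.0242 0.1141] rad 0.1056 lat -0.0001 ztop 0.1149
wrist 640 [0.526  0.0815 0.1572] rad 0.1635 lat -0.0011 ztop 0.1586
scene 25 [0.5318 0.0876 0.1566] rad 0.1688 lat 0.0054 ztop 0.1591
scene 33 [0.5361 0.0267 0.1133] rad 0.1079 lat 0.0019 ztop 0.1166
[0.52556766 0.0832389  0.22683573] rad 0.1652675805750238 lat -0.0012898152495359049 [-8.99497301e+01  4.81409936e-03  9.70553631e+01] 12.35 [ 0.40661386  0.08649929 -0.42580152]
```

move_arm(deltas=[[[0,0.03,0,0],[0,0.06,0,0],[0,0.085,0,0],[0,0.1,0,0],[0,0.1,0,0]]])

```text
time: 12.85
ee_pos: [0.5247, 0.0833, 0.1254]
tcp_rot: [-89.8, 0.0, 97.2]
wrist_force: [0.3, 0.8, -0.1]
opening: 0.0599
```

move_arm(deltas=[[[0,0,0,0],[0,0,0,0],[0,0,0,0],[0,0,0,0],[0,0,0,0]]], claw=0.02, newtons=30)

```text
time: 13.35
ee_pos: [0.5266, 0.0838, 0.129]
tcp_rot: [-90.2, -0.0, 97.2]
wrist_force: [1.0, 0.8, 5.9]
opening: 0.0274
```

move_arm(deltas=[[[0.0044,0.0025,0,0],[0.0085,0.0053,0,0],[0.0126,0.0083,0,0],[0.0163,0.0116,0,0],[0.0163,0.0116,0,0]]])

```text
time: 13.85
ee_pos: [0.5244, 0.1, 0.1173]
tcp_rot: [-90.2, 0.0, 97.2]
wrist_force: [1.2, 0.4, 4.3]
opening: 0.0273
```

move_arm(deltas=[[[0.0036,0.0036,0,0],[0.0069,0.0072,0,0],[0.0091,0.0098,0,0],[0.0091,0.0098,0,0]]])

```text
time: 14.25
ee_pos: [0.5231, 0.109, 0.1074]
tcp_rot: [-90.1, 0.0, 97.2]
wrist_force: [-0.2, 0.6, 5.9]
opening: 0.0275
```

```bash
python3 knob.py
```

```text
wrist 5654 [0.5342 0.0243 0.114 ] rad 0.1057 lat -0.0002 ztop 0.1149
wrist 2011 [0.5231 0.1031 0.1381] rad 0.1853 lat -0.0012 ztop 0.1397
scene 32 [0.5388 0.0259 0.1144] rad 0.1067 lat 0.0045 ztop 0.1168
[0.52316367 0.10897895 0.1074536 ] rad 0.1911042753162305 lat -0.00037936995727091613 [-9.01361865e+01  9.65491036e-04  9.72469144e+01] 14.35 [-0.98441859  1.22621556  5.97853937]
```

move_arm(deltas=[[[0.0008,0.0011,0,0],[0.0016,0.0022,0,0],[0.0023,0.0032,0,0],[0.0023,0.0032,0,0]]])

```text
time: 14.75
ee_pos: [0.5229, 0.1111, 0.1046]
tcp_rot: [-90.1, 0.0, 97.2]
wrist_force: [-2.5, -0.5, 8.7]
opening: 0.0273
```

move_arm(deltas=[[[0.0008,0.0011,0,0],[0.0015,0.0023,0,0],[0.0022,0.0034,0,0],[0.0022,0.0034,0,0]]])

```text
time: 15.15
ee_pos: [0.5226, 0.1134, 0.1012]
tcp_rot: [-90.1, 0.0, 97.2]
wrist_force: [-2.6, 0.5, 8.2]
opening: 0.0276
```

move_arm(deltas=[[[0.0007,0.0011,0,0],[0.0014,0.0023,0,0],[0.002,0.0034,0,0],[0.002,0.0034,0,0]]])

```text
time: 15.55
ee_pos: [0.5223, 0.1154, 0.0978]
tcp_rot: [-90.1, -0.0, 97.2]
wrist_force: [-2.3, 0.4, 9.2]
opening: 0.0276
```

move_arm(deltas=[[[-0.002,-0.0034,0,0],[-0.0046,-0.007,0,0],[-0.0072,-0.0105,0,0],[-0.0097,-0.0137,0,0],[-0.0097,-0.0137,0,0]]])

```text
time: 16.05
ee_pos: [0.5233, 0.1062, 0.1096]
tcp_rot: [-90.0, -0.1, 97.3]
wrist_force: [3.2, 3.6, -4.2]
opening: 0.0274
```

move_arm(deltas=[[[0.0009,0.001,0,0],[0.0018,0.002,0,0],[0.0026,0.003,0,0],[0.0026,0.003,0,0]]])

```text
time: 16.45
ee_pos: [0.5231, 0.1081, 0.1074]
tcp_rot: [-90.1, 0.0, 97.2]
wrist_force: [2.7, -1.0, 3.8]
opening: 0.0275
```

move_arm(deltas=[[[0.0008,0.0011,0,0],[0.0016,0.0022,0,0],[0.0024,0.0032,0,0],[0.0024,0.0032,0,0]]])

```text
time: 16.85
ee_pos: [0.5229, 0.1103, 0.1046]
tcp_rot: [-90.1, 0.1, 97.2]
wrist_force: [2.3, -2.0, 7.2]
opening: 0.0279
```

move_arm(deltas=[[[0.0008,0.0011,0,0],[0.0015,0.0022,0,0],[0.0023,0.0033,0,0],[0.0023,0.0033,0,0]]])

```text
time: 17.25
ee_pos: [0.5226, 0.1127, 0.1013]
tcp_rot: [-90.1, 0.0, 97.2]
wrist_force: [1.4, -0.7, 8.5]
opening: 0.0276
```

move_arm(deltas=[[[0.0007,0.0012,0,0],[0.0014,0.0024,0,0],[0.002,0.0035,0,0],[0.002,0.0035,0,0]]])

```text
time: 17.65
ee_pos: [0.5223, 0.1148, 0.0978]
tcp_rot: [-90.1, 0.0, 97.2]
wrist_force: [1.3, -1.1, 8.2]
opening: 0.0276
```

move_arm(deltas=[[[0.0006,0.0012,0,0],[0.0013,0.0024,0,0],[0.0019,0.0035,0,0],[0.0019,0.0035,0,0]]])

```text
time: 18.05
ee_pos: [0.522, 0.1168, 0.0943]
tcp_rot: [-90.1, 0.0, 97.2]
wrist_force: [1.6, -1.0, 7.9]
opening: 0.0272
```

move_arm(deltas=[[[0.0006,0.0012,0,0],[0.0012,0.0024,0,0],[0.0017,0.0036,0,0],[0.0017,0.0036,0,0]]])

```text
time: 18.45
ee_pos: [0.5218, 0.1186, 0.0907]
tcp_rot: [-90.1, 0.0, 97.2]
wrist_force: [0.3, 0.8, 8.0]
opening: 0.0271
```

Run:
```python
from h import *
F=[]
for i in range(8):
    c=camera('scene'); F.append(get_obs()['wrist_force'])
print(np.mean(F,0),np.std(F,0))
cv2.imwrite('pics/s2.png',cv2.resize(c['color'][165:225,230:320],None,fx=8,fy=8,interpolation=cv2.INTER_CUBIC))
```

```text
[0.76916864 0.19261001 7.94746374] [0.37972923 0.43915015 0.31587195]
```

View pics/s2.png

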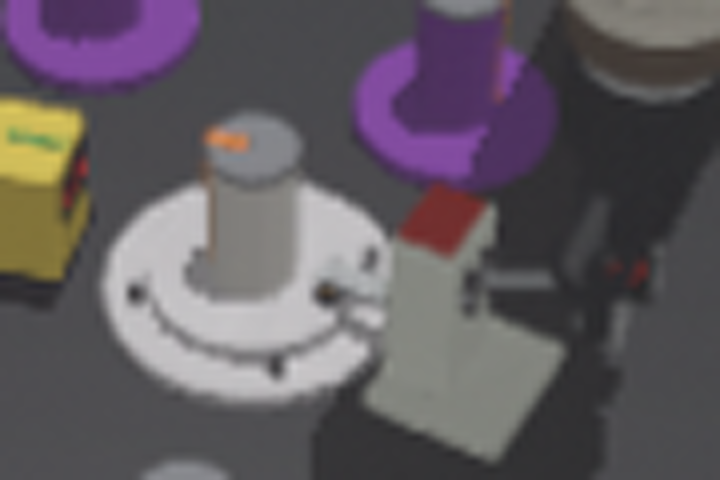

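The scene crop shows the foot bar and its shadow over the flange near (345,300), with the stripe facing the scanner. The downward force is flat at about 8 N, so there is no contact yet.

move_arm(deltas=[[[0.0005,0.0012,0,0],[0.0011,0.0025,0,0],[0.0016,0.0037,0,0],[0.0016,0.0037,0,0]]])

```text
time: 19.25
ee_pos: [0.5215, 0.1201, 0.087]
tcp_rot: [-90.1, 0.0, 97.2]
wrist_force: [0.7, 0.1, 8.8]
opening: 0.0279
```

move_arm(deltas=[[[0.0005,0.0013,0,0],[0.0009,0.0026,0,0],[0.0013,0.0038,0,0],[0.0013,0.0038,0,0]]])

```text
time: 19.65
ee_pos: [0.5214, 0.1215, 0.0833]
tcp_rot: [-90.1, -0.0, 97.2]
wrist_force: [0.7, 0.7, 8.9]
opening: 0.0276
```

```bash
cat > f.py <<'E'
from h import *
F=[]
for i in range(5): camera('wrist'); F.append(get_obs()['wrist_force'])
o=get_obs();p=o['ee_pos'];N=np.array([.548,-.0805]);u=np.array([-.128,.9918])
x=.0377+(p[:2]-N)@u-.1655; z=.0706+p[2]-.129; ph=np.arctan2(z,x); f=np.mean(F,0)
print('phi',ph,'r',np.hypot(x,z),'lever',ph+.42,f,'tang',f[2]*np.cos(ph)-f[:2]@u*np.sin(ph),o['time'])
E
python3 f.py
```

```text
phi 0.3168034131183207 r 0.0799361664497686 lever 0.7368034131183208 [0.25260902 1.23043831 8.30607833] tang 7.52263251989866 19.9
```

move_arm(deltas=[[[0.0004,0.0013,0,0],[0.0008,0.0026,0,0],[0.0012,0.0038,0,0],[0.0012,0.0038,0,0]]])

```text
time: 20.3
ee_pos: [0.5212, 0.1227, 0.0797]
tcp_rot: [-90.1, -0.0, 97.2]
wrist_force: [-0.2, 1.0, 10.1]
opening: 0.0279
```

move_arm(deltas=[[[0.0003,0.0013,0,0],[0.0006,0.0026,0,0],[0.0009,0.0039,0,0],[0.0009,0.0039,0,0]]])

```text
time: 20.7
ee_pos: [0.5211, 0.1237, 0.0759]
tcp_rot: [-90.1, -0.0, 97.3]
wrist_force: [-1.5, 0.3, 11.1]
opening: 0.0272
```

```bash
python3 f.py
```

```text
phi 0.22023117396379602 r 0.0800666153228113 lever 0.640231173963796 [-0.73102844  1.7292275  10.34937806] tang 9.704306902261255 20.95
```

move_arm(deltas=[[[0.0002,0.0006,0,0],[0.0003,0.0013,0,0],[0.0003,0.0013,0,0]]])

```text
time: 21.25
ee_pos: [0.5211, 0.1239, 0.0747]
tcp_rot: [-90.1, -0.0, 97.2]
wrist_force: [-1.0, 0.4, 12.2]
opening: 0.0274
```

```bash
python3 f.py
```

```text
phi 0.2050555449684206 r 0.08009686760397507 lever 0.6250555449684205 [-1.67920012  1.2171869  11.6723086 ] tang 11.138190885502935 21.5
```

move_arm(deltas=[[[0,0,0,0],[0,0,0,0],[0,0,0,0]]], claw=0.06)

```text
time: 21.8
ee_pos: [0.5202, 0.1236, 0.0726]
tcp_rot: [-89.9, 0.0, 97.2]
wrist_force: [-0.3, -1.0, -0.1]
opening: 0.0597
```

move_arm(deltas=[[[0,-0.02,0,0],[0,-0.06,0,0],[0,-0.1,0,0],[0,-0.15,0,0],[0,-0.15,0,0]]])

```text
time: 22.3
ee_pos: [0.5222, 0.1241, 0.2298]
tcp_rot: [-90.5, -0.1, 97.2]
wrist_force: [0.7, 0.2, -0.0]
opening: 0.0601
```

```bash
python3 knob.py; sed -i 's/^N=.*/N=np.array([.548,-.0805])/' cap.py; python3 cap.py
```

```text
wrist 1537 [0.5343 0.0252 0.114 ] rad 0.1066 lat -0.0 ztop 0.115
wrist 434 [0.5204 0.1209 0.1093] rad 0.2033 lat -0.0016 ztop 0.1106
scene 25 [0.5337 0.0249 0.1128] rad 0.1063 lat -0.0007 ztop 0.1157
scene 23 [0.5257 0.1251 0.1085] rad 0.2067 lat 0.0042 ztop 0.111
[0.52108063 0.12377464 0.22393604] rad 0.20604526692518987 lat -0.0005514771295869434 [-9.01009029e+01 -1.24337343e-02  9.72363292e+01] 22.4 [-0.68696567  0.68813492 -0.2206031 ]
wrist no cap
top mean [ 0.5488 -0.08  ] circ [ 0.5486 -0.0809] 0.023316236212849617 n 11 az centroid -72.1 axis -79.8
 scanner ((0.5943807363510132, -0.193194180727005), (0.053313858807086945, 0.04867004230618477), 22.172441482543945) -67.6
[0.52018561 0.12356377 0.22162959] [-8.98767498e+01  1.36625296e-02  9.72388505e+01] [ 13.4   2.8   6.7  94.   -0.  -83.9] 22.5
```

The knob by vision (centre about 103 mm high, lever about 0.70 rad) sits higher than the tool path implied, so the grip slipped a little. I'll check the force directly by pressing lightly on the knob with the fingers shut.

move_arm(deltas=[[[0,0.04,0,0],[0,0.08,0,0],[0,0.1,0,0],[0,0.1,0,0],[0,0.1,0,0]]], claw=0)

```text
time: 23.0
ee_pos: [0.5201, 0.1236, 0.1227]
tcp_rot: [-89.9, 0.0, 97.2]
wrist_force: [0.3, 0.4, -0.0]
opening: 0.0
```

move_arm(deltas=[[[0,0.002,0,0],[0,0.004,0,0],[0,0.006,0,0],[0,0.006,0,0],[0,0.006,0,0]]])

```text
time: 23.5
ee_pos: [0.5207, 0.1237, 0.1173]
tcp_rot: [-90.0, -0.0, 97.2]
wrist_force: [-0.4, -0.5, -0.5]
opening: 0.0001
```

```bash
python3 knob.py|tail -1; python3 f.py
python3 - <<'E'
from h import *
c=camera('wrist'); cv2.imwrite('pics/w5.png',c['color'])
E
```

```text
[0.52065831 0.12370592 0.11722623] rad 0.20603116723882622 lat -0.000979127237689777 [-9.00098526e+01 -1.94803473e-03  9.72415437e+01] 23.6 [ 0.16743397  1.07479058 -0.47783212]
phi 0.6440357844075408 r 0.09777080216585293 lever 1.0640357844075408 [ 0.30514117 -0.39892771 -0.06328181] tang 0.21040951468578842 23.85
```

View pics/w5.png

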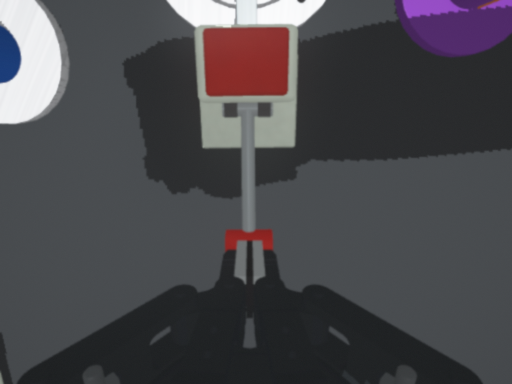

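The wrist view shows the shut fingertips right above the red knob at (249,240). I step down gently.

move_arm(deltas=[[[0,0.003,0,0],[0,0.0055,0,0],[0,0.0055,0,0]]])

```text
time: 24.2
ee_pos: [0.5203, 0.1236, 0.111]
tcp_rot: [-90.0, 0.0, 97.2]
wrist_force: [-0.4, -0.4, -0.5]
opening: -0.0003
```

move_arm(deltas=[[[0,0.001,0,0],[0,0.001,0,0]]])

```text
time: 24.4
ee_pos: [0.5206, 0.1237, 0.1107]
tcp_rot: [-90.0, 0.0, 97.2]
wrist_force: [-0.2, -0.6, 0.3]
opening: 0.0001
```

move_arm(deltas=[[[0,0.001,0,0],[0,0.001,0,0]]])

```text
time: 24.6
ee_pos: [0.5207, 0.1237, 0.1103]
tcp_rot: [-90.0, -0.0, 97.2]
wrist_force: [-2.1, 0.2, 5.3]
opening: 0.0002
```

move_arm(deltas=[[[0,0.001,0,0],[0,0.001,0,0]]])

```text
time: 24.8
ee_pos: [0.5207, 0.124, 0.1097]
tcp_rot: [-90.1, -0.0, 97.2]
wrist_force: [-3.4, 0.7, 7.3]
opening: -0.0003
```

move_arm(deltas=[[[0,0.001,0,0],[0,0.001,0,0]]])

```text
time: 25.0
ee_pos: [0.5207, 0.1242, 0.1088]
tcp_rot: [-90.1, -0.1, 97.3]
wrist_force: [-3.3, 2.6, 8.8]
opening: 0.0
```

move_arm(deltas=[[[0,0.001,0,0],[0,0.001,0,0]]])

```text
time: 25.2
ee_pos: [0.5207, 0.1245, 0.1079]
tcp_rot: [-90.1, -0.1, 97.3]
wrist_force: [-4.6, 4.0, 10.1]
opening: 0.0002
```

```bash
python3 f.py
```

```text
phi 0.5600950982216863 r 0.0932554669912181 lever 0.9800950982216863 [-3.99007372  3.47324531 10.3760802 ] tang 6.689240210077515 25.45
```

move_arm(deltas=[[[0,-0.03,0,0],[0,-0.07,0,0],[0,-0.11,0,0],[0,-0.13,0,0],[0,-0.13,0,0]]])

```text
time: 25.95
ee_pos: [0.5217, 0.1239, 0.2399]
tcp_rot: [-90.3, -0.0, 97.2]
wrist_force: [1.2, -0.6, -1.3]
opening: -0.0001
```

```bash
python3 knob.py
python3 - <<'E'
from h import *
c=camera('wrist'); print(np.round(c['T'],3),c['fx'],c['cx'],c['cy'])
E
```

```text
wrist 1407 [0.5343 0.0251 0.114 ] rad 0.1064 lat -0.0 ztop 0.1149
wrist 400 [0.5206 0.1216 0.1067] rad 0.204 lat -0.0013 ztop 0.1082
scene 28 [0.5335 0.0253 0.1136] rad 0.1068 lat -0.0008 ztop 0.1168
scene 23 [0.5223 0.1261 0.1058] rad 0.2082 lat 0.0009 ztop 0.1087
[0.52076029 0.12371163 0.23626926] rad 0.20602377875810146 lat -0.0008772580749937324 [-9.00115871e+01  9.19440679e-04  9.72398695e+01] 26.05 [-0.30751298  0.0025207  -0.80052274]
[[-0.992 -0.12  -0.039  0.53 ]
 [-0.126  0.942  0.312  0.043]
 [-0.001  0.315 -0.949  0.379]
 [ 0.     0.     0.     1.   ]] 287.16911525633543 249.22295686060124 197.87514312458518
```

move_arm(deltas=[[[-0.035,0,0.035,0],[-0.07,0,0.07,0],[-0.105,0,0.105,0],[-0.14,0,0.14,0],[-0.16,0,0.155,0]]])

```text
time: 26.6
ee_pos: [0.3843, -0.0562, 0.2355]
tcp_rot: [-89.9, -0.0, 97.2]
wrist_force: [0.6, 0.0, -0.1]
opening: -0.0
```

move_arm(deltas=[[[0,0.04,0,0],[0,0.08,0,0],[0,0.09,0,0],[0,0.09,0,0]]])

```text
time: 27.0
ee_pos: [0.3858, -0.0544, 0.1449]
tcp_rot: [-89.8, -0.1, 97.2]
wrist_force: [0.3, 0.0, 0.7]
opening: 0.0001
```

Run:
```python
from h import *
c=camera('wrist'); T=np.array(c['T']); p=T[:3,:3].T@(np.array([.5424,-.0369,.022])-T[:3,3]); s=p[:2]/p[2]; s=s*(1+c['k1']*s@s)
u,v=(s*[c['fx'],c['fy']]+[c['cx'],c['cy']]).round().astype(int); print(u,v,get_obs()['ee_pos'],get_obs()['time'])
y0,x0=max(v-45,0),max(u-60,0)
cv2.imwrite('pics/foot.png',cv2.resize(c['color'][y0:v+45,x0:u+60],None,fx=6,fy=6,interpolation=cv2.INTER_CUBIC)); print(x0,y0)
```

```text
87 189 [ 0.38671267 -0.05443596  0.14671789] 27.05
27 144
```

View pics/foot.png

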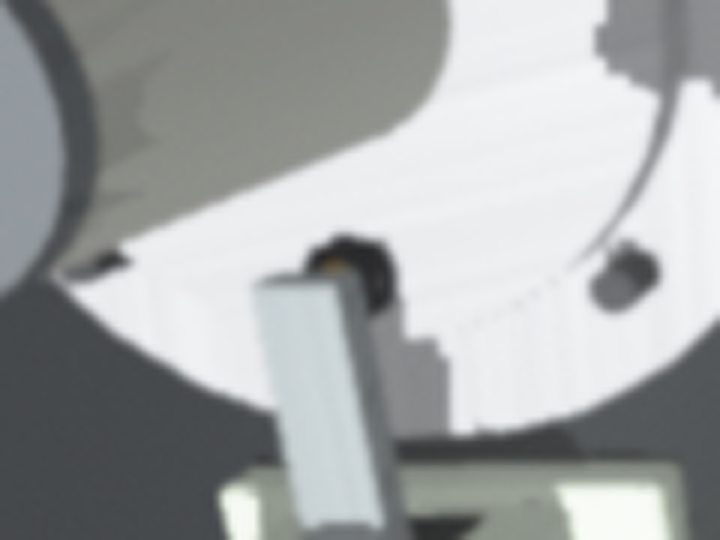

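The close view shows the black pad at crop (350,275), which is pixel (85,190). That is within 2 px of where foot_place should appear (87,189), and the pad's shadow joins it, so the foot is sitting on the flange. Nothing is touching the robot, so I hand in.

```bash
python3 -c "
from h import *
print(get_obs()['wrist_force'],get_obs()['time']); print(job_done())"
```

```text
[-0.05229306  0.22621855  0.86075301] 27.05
the job is handed in; nothing more can be done
None
```

I finished the task and handed it in at 27 s; no verdict is reported. The foot's force was only felt through the knob, never measured directly.

- **Lever up:** I raised it until it hit the top stop. Pushing with about 30 N moved it no further, and the knob's height matched the top-stop position.
- **Carrier:** I turned it about 165° in its nest. A wrist picture then put the stripe at about −68°, against −67.9° for the scanner, with the carrier about 1 mm from the nest axis. The last top-camera reading gave −72° to −80°, but it used only 11 pixels, so I trusted the wrist view.
- **Foot pressing:** Bringing the lever down, the force at the knob stayed flat at about 7.5 N, then rose to about 11 N. That puts the foot at roughly 14 N at that moment.
- **Disagreement:** After I let go, the knob sat higher than the tool's path implied, at about 0.70 rad instead of 0.63, so it had slipped a little in the grip.
- **Press check:** I pressed the knob with shut fingers. It moved about 2.5 mm further down at roughly 8.4 N, which on its own suggests nearer 10 N at the foot.
- **Final state:** My estimate for the foot is 10 to 15 N, with the lever at about 0.67 rad. The last close-up shows the black pad at flange height, within about 2 mm. The robot is clear of everything; I did not re-measure the bystanders, but the arm touched only the knob and the carrier.

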